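# Clip down and seal the ice bucket lid

### The arm

A 6-joint arm with a two-finger parallel gripper is mounted at the origin on the work surface. World frame = base frame: x ahead of the robot, y to its left, z up, the work surface at z = 0. Lengths are in m, angles in degrees, forces in N, time in s.
With the tool pointing down it reaches from about 0.35 to 0.875 m from the base axis. Payload 4.2 kg.
Tool frame: the origin (TCP) lies on the centre line of the jaws, within the pads' length; the fingertips stand 11 mm ahead of it and the grasp point (between the pads) lies 8 mm behind it; z points along the fingers, y is the line along which they close (so a half turn about z gives the same grasp; the last joint's range is limited). The gripper opens to 85 mm and grips with 20 to 120 N. Pads are 22 mm wide; open, the fingers measure 114 mm over their backs; the gripper's body (76 mm by 85 mm) begins 54 mm behind the grasp point. The pads swing forward as they close: fully open they stand 13 mm farther back than shut.
Start: joints at [87.983, 22.042, 0.453, 0, -68.411, -14.817], TCP at [0.181, 0.598, 0.242] pointing down, gripper open.
Joint ranges: [-179.83, 179.83], [-69.29, 118.12], [-61.27, 80.66], [-181.25, 117.63], [-171.15, -9.14], [-177.46, 177.46]. Speed limits (degrees/s): [159.86, 159.86, 180, 180, 180, 180].

### API

Orientations are given as [roll, pitch, yaw] about the fixed x, y, z axes, in that order (R = Rz(yaw) Ry(pitch) Rx(roll)).
In Python, from cell import r gives the robot as it stands. The module is installed in compiled form; this text tells all that it offers.
- The arm moves only by the tool send_rows, never from a script. Its argument "plan" is a list of rows, each a list of 2 entries, a list of its own where there are three numbers: the shift along the tool's x, y, z in mm, then the turn about the tool's z in degrees. In form: [[[dx, dy, dz], twist], ...]. A call has 1 to 20 rows; each row is the pose to reach, as a shift and turn from the pose commanded when the call began, along the tool's axes at that moment; what a row does not reach only later rows make up. A row lasts 1/12 s, in which the tool goes at most 41.7 mm and 7.16 degrees, less where a joint would pass 70% of its speed; a pose out of reach is approached as far as the arm can. A call with a gripper value outside its range is refused whole. "gripper" is the finger opening in mm, from 0 to 85.4, set as the call begins (left out, the last holds). The fingers move at their own pace and stop on an object; "force" is the grip in N (left out, the last holds). Time passes only in rows, so rows that repeat a pose let the fingers close. It gives the time, the measured TCP pose, the force, the opening and the grip force at its end, in the units of the state.
- r.observe(): the state, without advancing time (a new reading comes with each control period).
- r.get_image(name): name is "scene" or "top" or "wrist"; returns a dict with "image" (400x640x3 uint8, blue, green, red), "depth" (400x640 float32, m along the optical axis (not along the pixel's ray), 0 where there is no reading), "camera_matrix" (3x3 intrinsics, pixels), "cam_to_world" (4x4, takes a point from camera to world coordinates); the wrist camera has in their place "hand_eye" (4x4, takes a point from camera to tool coordinates, whose origin is the TCP and whose axes are the flange's). Camera axes: x right, y up, looking along -z (the intrinsics and any distortion apply to the point x, -y, -z); pixel columns grow to the right and rows downward; lengths in m; the calibration is good to about 2 mm. A picture is of the moment at which its call begins: read the wrist's pose just before it.
- r.hand_in(): hands the job in; it is judged then, once.
The state is a dict: "time_s": time; "q": joint angles; "joint_velocities": joint speeds; "joint_torque": joint torques, N m; "ee_pos": TCP position; "eef_rot": TCP orientation; "ft_force": force on the tool from outside, world axes, zero at the start; "moment": the same for the moment, N m; "gripper_width": finger opening in m; "grasp_force": force on a finger pad.
Only numpy, scipy, OpenCV 4.12 (cv2) and the standard library are available. Lean on these libraries where they do the work, as an engineer would, in place of code of your own. Each camera call takes 0.05 s, during which the arm holds its last target. There are 200 camera calls.

### The job

Close up the ice bucket on the turntable with light fingertip touches from above: first press the broad clip on its lid down flat, then the narrow clip opposite it down flat, and last push the round button in the middle of the lid in and let go. Touch lightly - it is glass - and do not push the button in before both clips are down. Lift nothing, do not shove the bucket or turn the free-spinning turntable, and leave the cups, ashtray and tongs as they stand.

Things in the scene. Friction and masses are not known exactly. Their poses are not given: they have to be found in the camera images.
- bucket: Round glass ice bucket, loose, about 1.1 kg, on the turntable, its steel lid seated (it does not come off). Origin: centre of the underside. Foot diameter 108 mm, 132 mm at the top; lid diameter 138 mm, its flat top 135 mm above the origin. The broad clip points from the lid's centre along the bucket's own +x, the narrow clip along -x.
- clip_broad (a joint): Angle (rad) of the broad clip on the lid: black plastic tab 44 mm wide, 46 mm long, 5 mm thick, pointing outward. Hinge 30 mm from the lid's centre, 143 mm above the bucket's origin. 0 = standing up 34 degrees from level; grows as it is pressed down; 0.6 = flat (stop; upper face level, 145.5 mm above that origin). Starts 0 to 0.15; stays where left; 2 to 3 N at the pad moves it.
- clip_broad_pad (a point): Point to press on the broad clip: on the middle of its upper face, 36 mm from its hinge towards the outer end; moves with the clip.
- clip_narrow (a joint): Angle (rad) of the narrow clip, the same as the broad one in all but its width of 16 mm, on the opposite side of the lid. 0 = up, 0.6 = flat down, starts between 0 and 0.15, stays where it is left.
- clip_narrow_pad (a point): Point to press on the narrow clip: on the middle of its upper face, 36 mm from its hinge towards the outer end; moves with the clip.
- button (a joint): Travel (m) of the round black seal button in the middle of the lid: 0 = out, 0.005 = fully in. It springs back when let go. About 1 N starts it, 4 N holds it fully in.
- button_top (a point): Centre of the button's flat top, 24 mm in diameter, 158 mm above the bucket's origin when out; moves with the button.
- turntable (a joint): Angle (rad) of the turntable about its upright axis, 0 at the start. A round wooden disc, 390 mm in diameter, turning on an almost free bearing.
- turntable_top (a point): Centre of the turntable's upper face, 30 mm above the work surface.
- cup_a: White ceramic espresso cup, 62 mm in diameter at the rim, 56 mm high, with a handle to its +y; loose on the turntable. Origin: centre of the underside. To be left alone.
- cup_b: Second espresso cup, like the first. To be left alone.
- ashtray: Round crystal ashtray, 82 mm in diameter, 28 mm high, loose on the turntable. Origin: centre of the underside. To be left alone.
- tongs: Stainless steel ice tongs lying flat, 180 mm long (own x axis), 37 mm wide, 9 mm high, loose on the turntable. Origin: underside, half-way along. To be left alone.
There are look-alikes about, which are no part of the job. There is more than one size of the bucket; the job needs the largest.

How it is judged:
By the outcome, as a careful person would: the job done as asked, in the order asked, and still so for the second after the job is handed in, with the robot touching nothing.
It also fails if it takes over 42 s, if anything falls off the work surface, if the arm or the gripper's body presses on something with over 40 N, if the wrist force passes 120 N, or if a joint passes its speed limit or range.

## Working session

There is one attempt and no reset: what is moved stays moved. The work goes in short steps, Python scripts to look and compute and a tool call to move; the robot and the scene stay as the last step left them, time stands still between calls to the robot, and variables do not carry over. Pictures are saved under pics/ and viewed, at most 10 in all, crops included, and the job is handed in when it is done.

Besides the shell and the picture viewer there is one more tool, called after "Emit:" as name(argument=value, ...) on one line, values as JSON. send_rows: Moves the arm, as the interface text tells. Its arguments: {"type":"object","properties":{"plan":{"type":"array","items":{"type":"array"}},"gripper":{"type":"number"},"force":{"type":"number"}},"required":["plan"]}

```bash
mkdir -p pics; cat > h.py <<'E'
import numpy as np, cv2
from scipy.spatial.transform import Rotation as R
from cell import r
def grab(n):
    s=r.observe(); d=r.get_image(n)
    if 'cam_to_world' in d: T=np.array(d['cam_to_world'])
    else:
        W=np.eye(4); W[:3,:3]=R.from_euler('xyz',s['eef_rot'],degrees=True).as_matrix(); W[:3,3]=s['ee_pos']
        T=W@np.array(d['hand_eye'])
    np.savez(f'pics/{n}.npz',depth=d['depth'],K=d['camera_matrix'],T=T,image=d['image'])
    return d['image'],d['depth'],np.array(d['camera_matrix']),T
def cloud(depth,K,T):
    v,u=np.mgrid[:400,:640]; z=depth
    P=np.stack([(u-K[0,2])/K[0,0]*z,-(v-K[1,2])/K[1,1]*z,-z],-1)
    return P@T[:3,:3].T+T[:3,3]
E
python3 - <<'E'
from h import *
for n in('top','scene'):
    im,d,K,T=grab(n); cv2.imwrite(f'pics/{n}1.png',im); print(K,T)
s=r.observe();print(s)
E
```

```text
[[390.58131953   0.         321.16565432]
 [  0.         390.58131953 199.5049823 ]
 [  0.           0.           1.        ]] [[ 0.02778298  0.98386799 -0.17672546  0.42994083]
 [-0.99961307  0.0275831  -0.00358805  0.09957624]
 [ 0.00134446  0.17675677  0.98425364  0.95206306]
 [ 0.          0.          0.          1.        ]]
[[510.58246875   0.         317.10376902]
 [  0.         510.58246875 197.9068975 ]
 [  0.           0.           1.        ]] [[ 0.14676805 -0.56480401  0.8120687   1.62141937]
 [ 0.98890537  0.10280207 -0.10722824 -0.04131214]
 [-0.02291941  0.81879678  0.57362578  0.88624976]
 [ 0.          0.          0.          1.        ]]
{'time_s': 0.1, 'q': array([ 8.79835310e+01,  2.20880666e+01,  3.89059841e-01, -2.55726074e-02,
       -6.84108187e+01, -1.48167258e+01]), 'joint_velocities': array([-0.03318699, -0.15804774,  0.13697493,  0.09125388, -0.0501545 ,
        0.03294891]), 'joint_torque': array([ 5.71692590e-05, -3.93321240e+01,  1.88926703e+01,  4.19787213e+00,
       -2.63615526e-03,  2.71865858e-06]), 'ee_pos': array([0.1808263 , 0.59776245, 0.24132217]), 'eef_rot': array([ 1.79887748e+02, -5.11548517e-03, -1.68426220e+01]), 'ft_force': array([-0.26874444,  0.72624486,  0.18039449]), 'moment': array([ 0.0084928 , -0.04508067, -0.02162353]), 'grasp_force': 0.0, 'gripper_width': 0.08543166385884142}
```

View pics/top1.png

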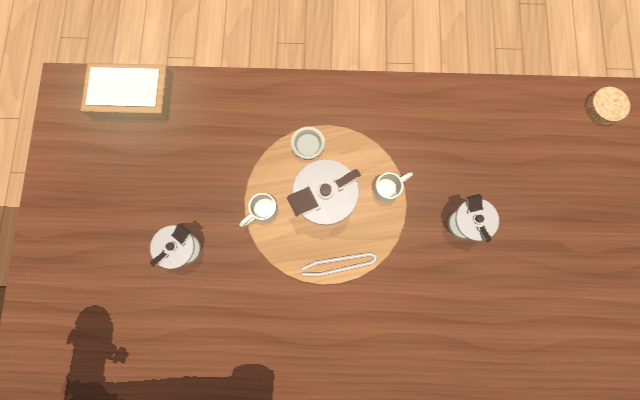

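View pics/scene1.png

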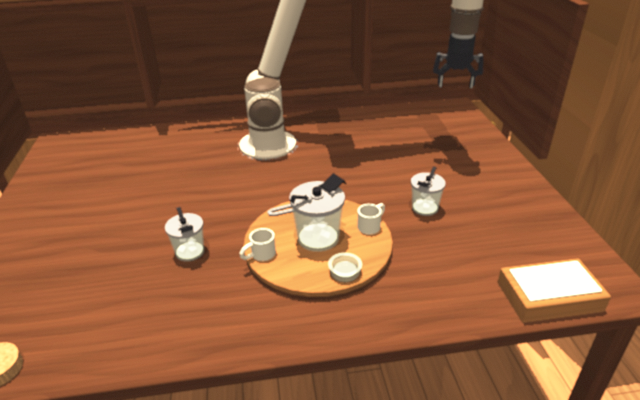

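The top view shows the bucket mid-turntable: button at (326,190), broad clip at about (303,201), narrow clip at about (348,179). The scene view agrees, and the two smaller buckets stand off the turntable.

```bash
python3 - <<'E'
from h import *
z=np.load('pics/top.npz'); P=cloud(z['depth'],z['K'],z['T']); im=z['image']
for u,v in [(326,190),(303,201),(296,203),(312,197),(348,179),(356,174),(340,183),(325,215),(310,170)]: print(u,v,P[v,u].round(4))
zz=P[...,2]; near=np.hypot(P[...,0]-P[190,326,0],P[...,1]-P[190,326,1])<.09
print(np.unique((zz[near]*200).round()/200,return_counts=True))
dark=(im.max(-1)<90)&near&(zz>.165)
n,l,st,c=cv2.connectedComponentsWithStats(dark.astype(np.uint8))
for i in range(1,n):
    if st[i,4]>15: q=P[l==i]; print(c[i],st[i],q.mean(0).round(4),q.min(0).round(3),q.max(0).round(3))
lid=near&(abs(zz-.165)<.006)&(im.min(-1)>100)
(cx,cy),rad=cv2.minEnclosingCircle(P[lid][:,:2].astype(np.float32)); print('lid',cx,cy,rad,np.median(zz[lid]))
cv2.imwrite('pics/crop1.png',cv2.resize(im[120:260,240:410],None,fx=4,fy=4,interpolation=cv2.INTER_CUBIC))
E
```

```text
326 190 [0.5866 0.0933 0.1885]
303 201 [0.5635 0.1385 0.1855]
296 203 [0.5576 0.1516 0.1947]
312 197 [0.5739 0.1211 0.1761]
348 179 [0.6113 0.0495 0.1845]
356 174 [0.6195 0.0344 0.1947]
340 183 [0.6042 0.0651 0.1771]
325 215 [0.5398 0.0937 0.1629]
310 170 [0.6329 0.1273 0.1647]
(array([0.025, 0.03 , 0.035, 0.15 , 0.155, 0.16 , 0.165, 0.17 , 0.175,
       0.18 , 0.185, 0.19 , 0.195, 0.2  ]), array([  90, 1097,   73,    3,    9,  131, 2370,  157,  130,  185,  228,
        249,  127,    1]))
lid 0.5896140336990356 0.09433196485042572 0.06909641623497009 0.16485950446777986
```

View pics/crop1.png

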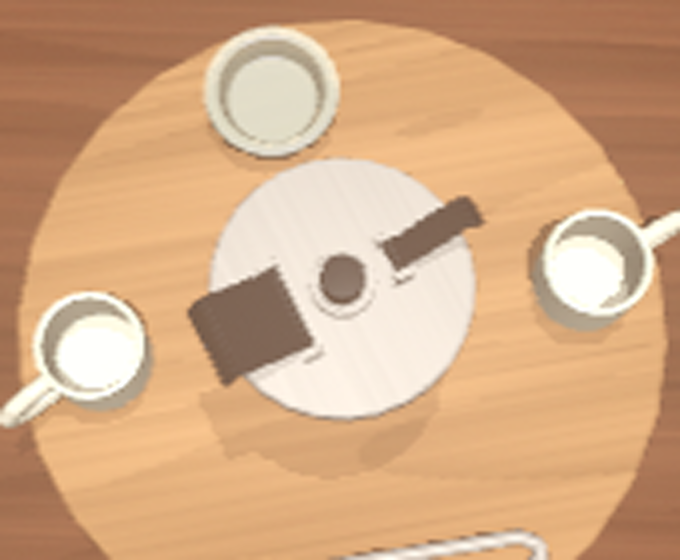

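The crop confirms it: button at crop (341,279), broad clip centred at (251,325), narrow clip at (432,232). Next I fit the centre and the clip axis from the depth data.

```bash
cat > fit.py <<'E'
from h import *
def fit(n,c0=(.588,.094)):
    z=np.load(f'pics/{n}.npz'); P=cloud(z['depth'],z['K'],z['T']).reshape(-1,3)
    near=np.hypot(*(P[:,:2]-c0).T)<.085; Q=P[near]
    b=Q[(np.hypot(*(Q[:,:2]-c0).T)<.02)&(Q[:,2]>.183)]; print('button',b.mean(0).round(4),len(b),b[:,2].max())
    e=cv2.fitEllipse; 
    C=Q[(Q[:,2]>.1715)&(np.hypot(*(Q[:,:2]-c0).T)>.028)]
    m=(C[:,1]>c0[1])
    for nm,k in(('broad',m),('narrow',~m)):
        D=C[k]; 
        if len(D): print(nm,len(D),'mean',D.mean(0).round(4),'zmax',np.percentile(D[:,2],97).round(4))
    B,N=C[m][:,:2].mean(0),C[~m][:,:2].mean(0); d=B-N; print('axis deg',np.degrees(np.arctan2(d[1],d[0])))
    u=d/np.linalg.norm(d); c=b[:,:2].mean(0)
    for nm,k,s in(('broad',m,1),('narrow',~m,-1)):
        D=C[k]; t=s*(D[:,:2]-c)@u; w=(D[:,:2]-c)@[-u[1],u[0]]; p=np.polyfit(t,D[:,2],1); print(nm,'radial',np.percentile(t,[2,98]).round(4),'lat',np.percentile(w,[2,50,98]).round(4),'slope deg',np.degrees(np.arctan(p[0])))
if __name__=='__main__':
    fit('top')
    z=np.load('pics/top.npz'); P=cloud(z['depth'],z['K'],z['T']); 
    for u,v in[(326,125),(326,284),(245,205),(406,205)]: 
        w=np.array([(u-z['K'][0,2])/z['K'][0,0],-(v-z['K'][1,2])/z['K'][1,1],-1])@z['T'][:3,:3].T; t=z['T'][:3,3]; print('tt',(t+w*(.03-t[2])/w[2]).round(3))
E
python3 fit.py
```

```text
button [0.5888 0.0943 0.1876] 105 0.19053866813333675
broad 568 mean [0.5639 0.1394 0.1855] zmax 0.195
narrow 223 mean [0.6132 0.0512 0.1847] zmax 0.1951
axis deg 119.17067496944392
broad radial [0.027 0.076] lat [-0.0235 -0.0005  0.0223] slope deg 18.974072417833852
narrow radial [0.0274 0.0756] lat [-0.0117 -0.0001  0.0108] slope deg 21.725499747776276
tt [0.784 0.096 0.03 ]
tt [0.398 0.086 0.03 ]
tt [0.577 0.285 0.03 ]
tt [ 0.588 -0.1    0.03 ]
```

Emit:
send_rows(plan=[[[10,6,0],1],[[29,19,0],3],[[59,38,0],6],[[93,61,0],10],[[127,83,0],13],[[162,105,0],16],[[196,128,0],19],[[230,150,0],22],[[265,172,0],25],[[299,195,0],28],[[333,217,0],31],[[368,239,0],34],[[402,262,0],37],[[431,281,0],40],[[456,297,0],42],[[473,308,0],43],[[484,315,0],44],[[490,319,0],44],[[490,319,0],44],[[490,319,0],44]], gripper=0)

```text
time_s: 1.77
ee_pos: [0.5572, 0.1512, 0.2422]
eef_rot: [180.0, 0.0, -60.8]
ft_force: [-0.3, -0.1, 0.9]
gripper_width: 0.0
grasp_force: 0.0
```

```bash
python3 - <<'E'
from h import *
s=r.observe(); print(s['time_s'],s['ee_pos'],s['eef_rot'],s['ft_force'],s['gripper_width'],s['q'].round(1))
im,d,K,T=grab('wrist'); cv2.imwrite('pics/w1.png',im)
np.set_printoptions(suppress=True,precision=4); print(T)
try:
    from fit import fit; fit('wrist')
except Exception as e: print(e)
E
```

```text
1.7667 [0.5571656  0.15118824 0.24216064] [ 1.79975971e+02  1.50120262e-02 -6.08219128e+01] [-0.29026158 -0.11180654  0.8544034 ] 2.3800629791826706e-06 [ 31.2  17.4  -6.4  -0.  -66.2  -2.1]
[[-0.8735  0.4641  0.1469  0.5949]
 [-0.4868 -0.8324 -0.2647  0.0838]
 [-0.0006 -0.3027  0.9531  0.3741]
 [ 0.      0.      0.      1.    ]]
button [0.5917 0.0893 0.2813] 2058 0.3740545822378365
broad 45945 mean [0.5624 0.142  0.2937] zmax 0.3277
narrow 2525 mean [0.6129 0.0507 0.1866] zmax 0.1956
axis deg 118.94191452378938
broad radial [0.0412 0.0789] lat [-0.0545  0.0002  0.0547] slope deg 29.260153280869492
narrow radial [0.0219 0.0662] lat [-0.0103  0.0001  0.0106] slope deg 24.595649489416672
```

View pics/w1.png

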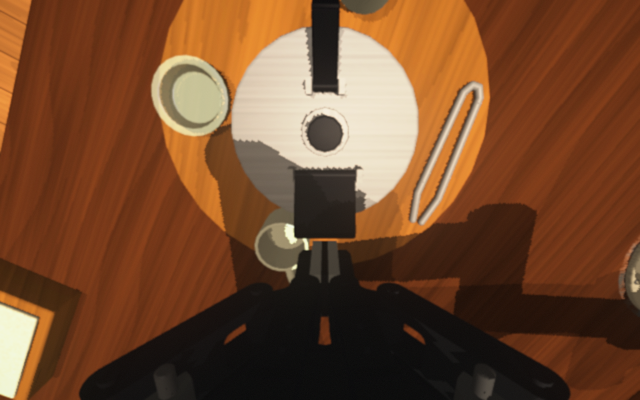

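The wrist view shows the shut fingertips (cols 310–345, row 245) in line with the broad clip (295–355, rows 168–238), the button at (324,133) and the narrow clip above. The tool is aligned with the clip axis.

```bash
python3 - <<'E'
from h import *
z=np.load('pics/wrist.npz'); P=cloud(z['depth'],z['K'],z['T'])
for u,v in [(324,133),(312,133),(336,133),(324,120),(324,146),(325,172),(325,200),(325,225),(325,234),(300,205),(350,205),(318,250),(334,250),(318,262),(380,120),(325,40),(325,88)]: print(u,v,P[v,u].round(4))
E
```

```text
324 133 [0.589  0.0949 0.1878]
312 133 [0.5959 0.0986 0.1883]
336 133 [0.5823 0.091  0.1894]
324 120 [0.593  0.0878 0.1875]
324 146 [0.585  0.1021 0.1882]
325 172 [0.5748 0.1191 0.1766]
325 200 [0.5656 0.1355 0.184 ]
325 225 [0.558  0.1492 0.1925]
325 234 [0.5553 0.1541 0.1954]
300 205 [0.5797 0.1465 0.1868]
350 205 [0.5485 0.1296 0.1856]
318 250 [0.5653 0.1436 0.2461]
334 250 [0.558  0.14   0.2454]
318 262 [0.565  0.1436 0.2578]
380 120 [0.5578 0.0687 0.1663]
325 40 [0.6146 0.0478 0.1878]
325 88 [0.5949 0.0838 0.3741]
```

Emit:
send_rows(plan=[[[0,0,12],0],[[0,0,24],0],[[0,0,30],0],[[0,0,32],0],[[0,0,34],0],[[0,0,36],0],[[0,0,38],0],[[-1,0,40],0],[[-1,0,42],0],[[-1,0,43],0],[[-1,0,43],0]])

```text
time_s: 2.73
ee_pos: [0.5573, 0.1521, 0.1994]
eef_rot: [-180.0, -0.0, -60.8]
ft_force: [-1.2, 1.6, 1.5]
gripper_width: -0.0
grasp_force: 0.9
```

Emit:
send_rows(plan=[[[0,0,2],0],[[-1,0,4],0],[[-1,0,6],0],[[-2,0,8],0],[[-2,0,9],0],[[-2,0,10],0],[[-2,0,10],0]])

```text
time_s: 3.32
ee_pos: [0.5559, 0.1534, 0.1888]
eef_rot: [179.9, 0.0, -60.8]
ft_force: [-0.0, -0.0, 0.2]
gripper_width: -0.0001
grasp_force: 0.1
```

Emit:
send_rows(plan=[[[0,0,1],0],[[0,0,2],0],[[0,0,2],0],[[0,0,2],0]])

```text
time_s: 3.65
ee_pos: [0.5559, 0.1535, 0.187]
eef_rot: [180.0, 0.0, -60.8]
ft_force: [-1.3, 0.3, 0.4]
gripper_width: -0.0003
grasp_force: 0.0
```

```bash
python3 - <<'E'
from h import *
s=r.observe(); print(s['time_s'],s['ee_pos'],s['ft_force'])
im,d,K,T=grab('wrist'); cv2.imwrite('pics/w2.png',im)
s=r.observe(); print(s['time_s'],s['ee_pos'],s['ft_force'])
P=cloud(d,K,T); c=np.array([.589,.0947]); u=np.array([-.488,.873])
t=(P[...,:2]-c)@u; w=(P[...,:2]-c)@[-u[1],u[0]]
for a in np.arange(.032,.078,.004):
    m=(abs(t-a)<.002)&(abs(w)<.019)&(P[...,2]<.2)&(P[...,2]>.16); print(a.round(3),m.sum(),np.percentile(P[m][:,2],[10,50,90]).round(4) if m.any() else '')
E
```

```text
3.65 [0.55590956 0.15349681 0.18702585] [-1.32040755  0.33484031  0.43256625]
3.7 [0.55594886 0.15348571 0.18702562] [ 0.694368   -0.24606089  0.0921142 ]
0.032 487 [0.1755 0.1765 0.1773]
0.036 493 [0.1751 0.1759 0.1767]
0.04 495 [0.1751 0.1759 0.1767]
0.044 472 [0.1752 0.1759 0.1767]
0.048 468 [0.1752 0.176  0.1767]
0.052 446 [0.1753 0.176  0.1768]
0.056 909 [0.1756 0.1803 0.1967]
0.06 707 [0.1756 0.1859 0.1973]
0.064 211 [0.1754 0.1761 0.1768]
0.068 91 [0.1753 0.1761 0.1766]
0.072 67 [0.1753 0.1761 0.1766]
0.076 15 [0.1736 0.1742 0.1749]
```

Emit:
send_rows(plan=[[[0,0,0.5],0],[[0,0,1],0],[[0,0,1],0],[[0,0,1],0]])

```text
time_s: 4.03
ee_pos: [0.5563, 0.1537, 0.1866]
eef_rot: [-180.0, -0.0, -60.8]
ft_force: [-0.8, 0.3, 2.0]
gripper_width: -0.0
grasp_force: 1.1
```

Emit:
send_rows(plan=[[[0,0,0.5],0],[[0,0,1],0],[[0,0,1],0]])

```text
time_s: 4.28
ee_pos: [0.5569, 0.154, 0.1864]
eef_rot: [-179.9, -0.0, -60.8]
ft_force: [-0.7, 0.4, 4.9]
gripper_width: 0.0002
grasp_force: 2.5
```

Emit:
send_rows(plan=[[[0,0,-3],0],[[0,0,-15],0],[[0,0,-32],0],[[5,0,-40],0],[[25,0,-40],0],[[52,0,-40],0],[[80,0,-40],0],[[107,0,-40],0],[[125,0,-38],0],[[132,0,-34],0],[[132,0,-28],0],[[132,0,-24],0],[[132,0,-24],0]])

```text
time_s: 5.37
ee_pos: [0.6192, 0.0389, 0.2075]
eef_rot: [179.8, 0.1, -60.8]
ft_force: [0.5, 1.2, 0.4]
gripper_width: -0.0
grasp_force: 0.0
```

```bash
cat > look.py <<'E'
from h import *
import sys
s=r.observe(); print(s['time_s'],s['ee_pos'],s['ft_force'])
im,d,K,T=grab(sys.argv[1]); cv2.imwrite(sys.argv[2],im)
P=cloud(d,K,T); c=np.array([.589,.0947]); u=np.array([-.488,.873])
p=s['ee_pos'][:2]-c; print('tool t,w',p@u,p@[-u[1],u[0]])
t=(P[...,:2]-c)@u; w=(P[...,:2]-c)@[-u[1],u[0]]
for sg,hw in((1,.018),(-1,.006)):
  for a in np.arange(.034,.078,.006):
    m=(abs(sg*t-a)<.003)&(abs(w)<hw)&(P[...,2]<.2)&(P[...,2]>.16); print(sg,a.round(3),m.sum(),np.median(P[m][:,2]).round(4) if m.any() else '')
E
python3 look.py top pics/t2.png
```

```text
5.3667 [0.61923907 0.03885797 0.20753422] [0.52157612 1.18186161 0.38763621]
tool t,w -0.06350676044259863 0.0008522019438455312
1 0.034 52 0.1756
1 0.04 52 0.175
1 0.046 52 0.1757
1 0.052 54 0.1753
1 0.058 41 0.1753
1 0.064 4 0.1757
1 0.07 0 
1 0.076 0 
-1 0.034 18 0.177
-1 0.04 19 0.1807
-1 0.046 19 0.1835
-1 0.052 18 0.1868
-1 0.058 4 0.1889
-1 0.064 2 0.1653
-1 0.07 0 
-1 0.076 0
```

Emit:
send_rows(plan=[[[0,0,2],0],[[1,0,4],0],[[1,0,6],0],[[1,0,8],0],[[2,0,10],0],[[3,0,12],0],[[3,0,14],0],[[3,0,16],0],[[4,0,18],0],[[4,0,19],0],[[4,0,20],0],[[4,0,20],0]])

```text
time_s: 6.42
ee_pos: [0.6222, 0.0348, 0.1888]
eef_rot: [180.0, 0.0, -60.8]
ft_force: [0.1, -0.2, 0.2]
gripper_width: -0.0
grasp_force: 0.2
```

Emit:
send_rows(plan=[[[0,0,1],0],[[0,0,2],0],[[0,0,3],0],[[0,0,3],0],[[0,0,3],0]])

```text
time_s: 6.83
ee_pos: [0.6225, 0.0348, 0.1865]
eef_rot: [-180.0, -0.0, -60.8]
ft_force: [-0.3, -1.8, 2.1]
gripper_width: 0.0002
grasp_force: 1.3
```

Emit:
send_rows(plan=[[[0,0,0.5],0],[[0,0,1],0],[[0,0,1],0]])

```text
time_s: 7.08
ee_pos: [0.623, 0.035, 0.1864]
eef_rot: [-179.9, -0.0, -60.8]
ft_force: [-0.4, -0.4, 5.5]
gripper_width: 0.0004
grasp_force: 2.7
```

Emit:
send_rows(plan=[[[0,0,-3],0],[[0,0,-12],0],[[0,0,-24],0],[[-10,0,-28],0],[[-30,0,-28],0],[[-50,0,-28],0],[[-63,0,-28],0],[[-68,0,-26],0],[[-68,0,-23],0],[[-68,0,-23],0],[[-68,0,-23],0]])

```text
time_s: 8.0
ee_pos: [0.5893, 0.0938, 0.2078]
eef_rot: [179.9, 0.0, -60.9]
ft_force: [0.7, 0.6, 0.5]
gripper_width: -0.0001
grasp_force: 0.0
```

```bash
python3 look.py wrist pics/w3.png;python3 look.py top pics/t3.png
```

```text
8.0 [0.58927183 0.09377667 0.20778214] [0.65279395 0.58108925 0.52207475]
tool t,w -0.0009387240746585144 0.00021327617366352714
1 0.034 0 
1 0.04 0 
1 0.046 0 
1 0.052 0 
1 0.058 10 0.1757
1 0.064 62 0.1757
1 0.07 64 0.1758
1 0.076 20 0.1746
-1 0.034 191 0.1758
-1 0.04 197 0.1759
-1 0.046 201 0.1758
-1 0.052 209 0.1758
-1 0.058 223 0.1758
-1 0.064 217 0.1757
-1 0.07 229 0.1758
-1 0.076 105 0.1736
8.05 [0.5894719  0.0936819  0.20795934] [ 0.09083328 -0.44739448  0.05924257]
tool t,w -0.0011190909711803186 8.486570759232925e-05
1 0.034 53 0.1756
1 0.04 53 0.1754
1 0.046 50 0.1752
1 0.052 53 0.1753
1 0.058 50 0.1751
1 0.064 51 0.1751
1 0.07 55 0.1748
1 0.076 18 0.1733
-1 0.034 0 
-1 0.04 0 
-1 0.046 0 
-1 0.052 7 0.1749
-1 0.058 10 0.1745
-1 0.064 19 0.1752
-1 0.07 15 0.1752
-1 0.076 10 0.1747
```

View pics/w3.png

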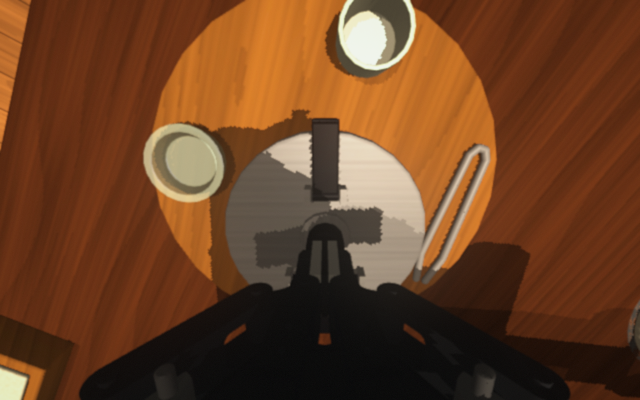

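The wrist view shows the narrow clip lying flat at (325,160), with the fingertips over the button at about (325,235). Depth puts both clips at 0.1755 m, so I press the button.

Emit:
send_rows(plan=[[[-1,0,4],0],[[-1,0,7],0],[[-1,0,9],0],[[-1,0,10],0],[[-1,0,11],0],[[-1,0,12],0],[[-1,0,13],0],[[-1,0,14],0],[[-1,0,15],0],[[-1,0,15],0],[[-1,0,15],0]])

```text
time_s: 9.02
ee_pos: [0.5887, 0.0948, 0.1941]
eef_rot: [180.0, -0.0, -60.8]
ft_force: [-1.6, -2.2, 4.7]
gripper_width: 0.0
grasp_force: 2.6
```

Emit:
send_rows(plan=[[[0,0,0.5],0],[[0,0,1],0],[[0,0,1],0],[[0,0,1],0]])

```text
time_s: 9.35
ee_pos: [0.5887, 0.0948, 0.194]
eef_rot: [-180.0, -0.1, -60.8]
ft_force: [-4.0, -1.5, 8.6]
gripper_width: -0.0003
grasp_force: 4.2
```

Emit:
send_rows(plan=[[[0,0,-2],0],[[0,0,-5],0],[[0,0,-10],0],[[0,0,-25],0],[[0,0,-50],0],[[0,0,-80],0],[[0,0,-105],0],[[0,0,-115],0],[[0,0,-120],0],[[0,0,-120],0]])

```text
time_s: 10.18
ee_pos: [0.5889, 0.0955, 0.3125]
eef_rot: [-179.9, 0.0, -60.8]
ft_force: [0.1, -0.3, -0.5]
gripper_width: 0.0002
grasp_force: 0.0
```

```bash
python3 look.py wrist pics/w4.png; python3 -c "
from fit import *
c=np.load('pics/wrist.npz');P=cloud(c['depth'],c['K'],c['T']).reshape(-1,3)
m=(np.hypot(P[:,0]-.589,P[:,1]-.0947)<.016)&(P[:,2]>.18)&(P[:,2]<.2);print(P[m].mean(0),m.sum())"
```

```text
10.1833 [0.58892464 0.09547962 0.31250109] [ 0.05622255 -0.34552989 -0.51582315]
tool t,w 0.000717385363021754 -0.00031466545316156556
1 0.034 172 0.1762
1 0.04 183 0.1757
1 0.046 177 0.1758
1 0.052 121 0.1759
1 0.058 48 0.1757
1 0.064 12 0.1758
1 0.07 0 
1 0.076 0 
-1 0.034 88 0.1759
-1 0.04 80 0.1758
-1 0.046 78 0.1759
-1 0.052 91 0.1758
-1 0.058 78 0.1757
-1 0.064 91 0.1759
-1 0.07 91 0.1756
-1 0.076 26 0.1737
[0.58892807 0.09413153 0.18780343] 476
```

View pics/w4.png

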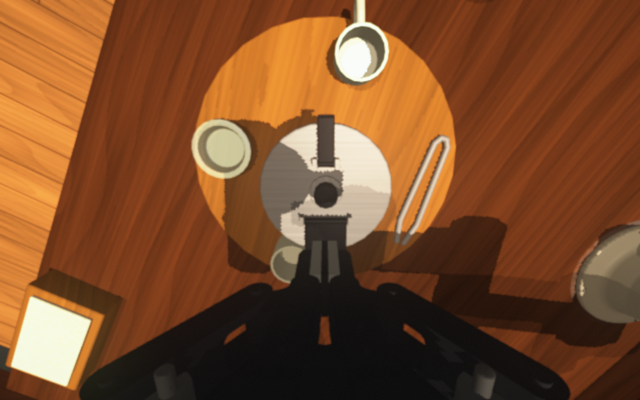

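The final view shows the narrow clip flat at (325,140), the broad clip flat at (325,225) and the button sprung back out at (325,193). The cups, ashtray and tongs are where they were.

```bash
python3 -c "
from cell import r
print(r.hand_in())"
```

```text
the job is handed in; nothing more can be done
None
```

I pressed the broad clip flat, then the narrow clip, then pushed the button in and let it spring back, with at most about 9 N of downward force, and handed the job in at about 10 s; the judge's verdict wasn't shown.

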